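# Put the service kit back in its foam inlay

### The arm

A 7-joint arm with a two-finger parallel gripper is mounted at the origin on a cart in front of the work surface, level with it; the furniture and walls round the work are solid. World frame = base frame: x ahead of the robot, y to its left, z up, the work surface at z = 0. Lengths are in m, angles in rad, forces in N, time in s.
With the tool pointing down it reaches from about 0.35 to 0.9 m from the base axis. Payload 7.2 kg.
Tool frame: the origin (TCP) lies midway between the tips of the shut fingers; the grasp point (between the pads) lies 19 mm behind it; z points along the fingers, y is the line along which they close (so a half turn about z gives the same grasp; the last joint's range is limited). The gripper opens to 88 mm and grips with 3 to 60 N. Pads are 20 mm wide; open, the fingers measure 115 mm over their backs; the gripper's body (75 mm by 178 mm) begins 61 mm behind the grasp point.
Start: joints at [1.139, 0.411, -0.013, 1.596, 0.006, 1.134, -0.082], TCP at [0.222, -0.584, 0.198] pointing down, gripper open.
Joint ranges: [-2.95, 2.95], [-0.29, 1.99], [-1.47, 1.44], [0.14, 2.54], [-1.03, 4.17], [0.13, 1.85], [-2.86, 2.86]. Speed limits (rad/s): [2.39, 2.39, 3.01, 3.01, 3.14, 3.14, 3.14].

### API

Orientations are given as a unit quaternion [x, y, z, w].
In Python, from bench import bot gives the robot as it stands.
- The arm moves only by the tool drive_tool, never from a script. Its argument "commands" is a list of rows, each a list of 3 entries, a list of its own where there are three numbers: the shift along the tool's x, y, z in mm, then the turn, a rotation vector about the tool's x, y, z in rad, then the finger opening in mm, from 0 to 87.8. A call has 1 to 10 rows; each row is the pose to reach, as a shift and turn from the pose commanded when the call began, along the tool's axes at that moment; what a row does not reach only later rows make up. A row lasts 1/12 s, in which the tool goes at most 41.7 mm and 7.16 degrees, less where a joint would pass 70% of its speed; a pose out of reach is approached as far as the arm can. A call with a gripper value outside its range is refused whole. The fingers move at their own pace and stop on an object; "newtons" is the grip in N (left out, the last holds). Time passes only in rows, so rows that repeat a pose let the fingers close. It gives the time, the measured TCP pose, the force, the opening and the grip force at its end, in the units of the state.
- bot.state(): the state, without advancing time (a new reading comes with each control period).
- bot.capture(name): name is "scene" or "top"; returns (picture, depth): 384x512x3 uint8, red, green, blue; 384x512 float32, m along the optical axis (not along the pixel's ray), 0 where there is no reading.
- bot.calibration(name): a dict with "fx", "fy", "cx", "cy" (pixels), "R" (3x3) and "t" (3): a world point X has camera coordinates R X + t. Camera axes: x right, y down, z forward; pixel columns grow to the right and rows downward; lengths in m; the calibration is good to about 2 mm. A picture is of the moment at which its call begins. calibration takes no time and is no camera call.
- bot.finish_job(): hands the job in; it is judged then, once.
Trained networks look in the newest picture that a camera, given by its name, has taken for a name from the list of things; names that differ only in an ending like _2 or _b are one class to them, and where a whole thing is asked for, a point or a joint stands for the part that bears it (a point fixed in the world has none). Each returns a list of dicts, best first, with "score" (0 to 1); they miss things now and then, are a little off and sometimes report something else, mostly with a low value. They report only what shows in the picture. A call takes as long as a camera call.
- bot.look_for(camera, target): "point" ([column, row] in pixels, amid what is visible of it).
- bot.pinpoint(camera, target): "point" ([column, row] in pixels: a listed point, or the origin of a listed thing).
The state is a dict: "time": time; "joint_pos": joint angles; "qd": joint speeds; "joint_efforts": joint torques, N m; "position": TCP position; "ee_rot": TCP orientation; "contact_force": force on the tool from outside, world axes, zero at the start; "ft_torque": the same for the moment, N m; "opening": finger opening in m; "finger_force": force on a finger pad.
Only numpy, scipy, OpenCV 4.12 (cv2) and the standard library are available. Lean on these libraries where they do the work, as an engineer would, in place of code of your own. Each camera call takes 0.05 s, during which the arm holds its last target. There are 200 camera calls.

### The job

Tidy the electronics service kit: put the blue screwdriver, the small black screwdriver, the red side cutter and the steel tweezers back into the foam inlay of the red tray, each lying flat on the yellow floor of the recess cut to its own outline, screwdriver and cutter handles in the wide end of the recess. The black screwdriver has been left in the recess of the longer blue one, so it has to move to its own. Do not disturb the spectacles or the dish of screws.

Things in the scene. Friction and masses are not known exactly. Their poses are not given: they have to be found in the camera images.
- blue_mid (a point): blue-handled screwdriver lying on the table, 157 mm long, 24 mm thick. This point: middle of its length, on its axis, 12 mm above its underside. y axis along the tool to the handle end; x, z may be rolled about it. Handle from y = -4 to +78 mm (24 mm wide and high), thin steel shaft from -78 mm. Grip point: across the handle at y = +22 mm.
- black_mid (a point): small black-handled screwdriver, 132 mm long, 22 mm thick, at first in the blue one's recess. This point: middle of its length, on its axis, 11 mm above its underside. y axis along the tool to the handle end; x, z may be rolled about it. Handle from y = -11 to +66 mm (20 mm wide, 22 mm high), thin shaft from -66 mm. Grip point: across the handle at y = +18 mm, which starts over the finger trench.
- cutter: side cutter with two red handles, lying on the table, 119 mm long, 11 mm high; its joint is fixed. Origin: middle of its length, on its underside. y axis along the tool to the handle end, z up. Handles from y = -20 to +60 mm (33 mm wide in all), steel jaws from -60 mm (20 mm wide). Grip point: across both handles at y = +10 mm, 32 mm wide there.
- tweezers: grey steel tweezers, lying on the table, 118 mm long, 11 mm wide, 8 mm high. Origin: middle of its length, on its underside. y axis along the tool, z up. Grip point: its middle. They may lie either way round in their slot.
- seat_blue (a point): seat of the blue screwdriver's grip point: on the yellow floor of its recess, middle of the finger trench (y axis along the recess to the handle end, away from the robot; z up). Longest recess: from y = -108 to +64 mm, 38 mm wide round the handle, 19 mm round the shaft. Four foam modules, each 70 x 186 mm, lie side by side, in changing order, in a red tray fixed to the table.
- seat_black (a point): seat of the black screwdriver's grip point: on the yellow floor of its recess, middle of the finger trench (y axis along the recess to the handle end, away from the robot; z up). Shorter screwdriver recess: y = -92 to +56 mm, 35 mm wide round the handle, 19 mm round the shaft. All recesses are 12 mm deep: yellow floor 9 mm above the table, top of the black foam 21 mm; tray rim 20 mm.
- seat_cutter (a point): seat of the side cutter's grip point: on the yellow floor of its recess, middle of the finger trench (y axis along the recess to the handle end, away from the robot; z up). Broad recess: y = -78 to +58 mm, 47 mm wide round the handles, 28 mm round the jaws. The finger trench, 44 mm wide and as deep as the recesses, crosses all modules, so fingers can go down beside any tool to the yellow floor.
- seat_tweezers (a point): seat of the tweezers' middle: in the middle of their narrow straight slot (134 mm long, 23 mm wide all along), on its yellow floor 9 mm above the table (y axis along the recess to the handle end, away from the robot; z up). The finger trench (44 mm wide) crosses the slot at this point.
- spectacles: brown-framed spectacles lying open behind the tray, 141 x 142 x 42 mm, origin under their centre; to be left alone.
- parts_tin: shallow round steel dish of screws, 83 mm across, 16 mm high, on the left of the tools, origin under its centre; to be left alone.

How it is judged:
At the end, for the whole second after the job is handed in: Each tool rests in its own recess, handle to the handle end: within 10 mm sideways and 12 mm lengthways (cutter 10 mm) of its place there, resting on the recess floor (height within 4 mm), flat and along the recess within 0.15 rad (a screwdriver may be rolled about its own axis), at rest (x of blue_mid in the frame of seat_blue between -0.01 and 0.01 m and y of seat_blue in the frame of blue_mid between 0.01 and 0.034 m and z of blue_mid in the frame of seat_blue between 0.009 and 0.016 m and angle between the y axis of blue_mid and the y axis of seat_blue, either way round below 0.15 rad and linear speed of each of blue_driver, black_driver, cutter, tweezers below 0.02 m/s and angular speed of each of blue_driver, black_driver, cutter, tweezers below 0.2 rad/s and x of black_mid in the frame of seat_black between -0.01 and 0.01 m and y of seat_black in the frame of black_mid between 0.006 and 0.03 m and z of black_mid in the frame of seat_black between 0.008 and 0.015 m and angle between the y axis of black_mid and the y axis of seat_black, either way round below 0.15 rad and x of cutter in the frame of seat_cutter between -0.01 and 0.01 m and y of seat_cutter in the frame of cutter between 0 and 0.02 m and z of cutter in the frame of seat_cutter between -0.003 and 0.004 m and angle between the y axis of cutter and the y axis of seat_cutter, either way round below 0.15 rad and angle between each of cutter, tweezers's own z axis and vertical below 0.15 rad and x of tweezers in the frame of seat_tweezers between -0.01 and 0.01 m and y of seat_tweezers in the frame of tweezers between -0.012 and 0.012 m and z of tweezers in the frame of seat_tweezers between -0.003 and 0.004 m and angle between the y axis of tweezers and the y axis of seat_tweezers, either way round below 0.15 rad); the robot touches nothing.
It fails at once if the spectacles are shifted by more than 20 mm (distance of spectacles from where it was at the start of the episode above 0.02 m).
It fails at once if the dish of screws is shifted by more than 20 mm (distance of parts_tin from where it was at the start of the episode above 0.02 m).
It also fails if it takes over 106 s, if anything falls off the work surface, if the arm or the gripper's body presses on something with over 40 N, if the wrist force passes 120 N, or if a joint passes its speed limit or range.

## Working session

There is one attempt and no reset: what is moved stays moved. The work goes in short steps, Python scripts to look and compute and a tool call to move; the robot and the scene stay as the last step left them, time stands still between calls to the robot, and variables do not carry over. Pictures are saved under pics/ and viewed, at most 14 in all, crops included, and the job is handed in when it is done.

Besides the shell and the picture viewer there is one more tool, called after ">>>" as name(argument=value, ...) on one line, values as JSON. drive_tool: Moves the arm, as the interface text tells. Its arguments: {"type":"object","properties":{"commands":{"type":"array"},"newtons":{"type":"number"}},"required":["commands"]}

```bash
mkdir -p pics
cat > h.py <<'E'
import numpy as np, cv2
from bench import bot
from scipy.spatial.transform import Rotation as R
def world(cam,px,z=None,depth=None):
    c=bot.calibration(cam);Rm=np.array(c["R"]);t=np.array(c["t"])
    d=np.array([(px[0]-c["cx"])/c["fx"],(px[1]-c["cy"])/c["fy"],1.])
    o=-Rm.T@t; r=Rm.T@d
    if z is not None: s=(z-o[2])/r[2]
    else: s=depth
    return o+s*r
def cloud(cam,dep):
    c=bot.calibration(cam);Rm=np.array(c["R"]);t=np.array(c["t"])
    v,u=np.mgrid[:384,:512]
    P=np.stack([(u-c["cx"])/c["fx"]*dep,(v-c["cy"])/c["fy"]*dep,dep],-1)
    return (P-t)@Rm
E
python3 - <<'E'
from h import *
print({k:np.round(v,3).tolist() if not isinstance(v,dict) else v for k,v in bot.state().items()})
Z=dict(blue_mid=.012,black_mid=.02,cutter=0,tweezers=0,seat_blue=.009,seat_black=.009,seat_cutter=.009,seat_tweezers=.009,spectacles=0,parts_tin=0)
for cam in("top","scene"):
    p,d=bot.capture(cam); cv2.imwrite(f"pics/{cam}0.png",p[:,:,::-1]); np.save(f"{cam}0.npy",d)
    c=bot.calibration(cam); print(cam,c["fx"],np.round(c["R"],2).tolist(),np.round(c["t"],2))
    for k,z in Z.items():
        for r in bot.pinpoint(cam,k)[:2]: print(k,round(r["score"],2),np.round(r["point"]),np.round(world(cam,r["point"],z),3))
E
```

```text
{'time': 0.0, 'joint_pos': [1.139, 0.412, -0.013, 1.597, 0.006, 1.134, -0.082], 'qd': [-0.001, 0.0, 0.001, -0.002, 0.0, 0.001, 0.0], 'joint_efforts': [-0.0, -58.796, 0.641, -29.108, -0.054, 0.018, 0.0], 'position': [0.222, -0.584, 0.197], 'ee_rot': [0.983, 0.181, -0.0, -0.001], 'contact_force': [-0.05, 0.108, 0.535], 'ft_torque': [0.002, 0.007, -0.034], 'finger_force': 0.0, 'opening': 0.087}
top 466.1608388816652 [[0.02, -1.0, -0.01], [-0.99, -0.02, -0.17], [0.17, 0.01, -0.99]] [0.06 0.58 1.26]
blue_mid 0.72 [202. 241.] [0.437 0.224 0.012]
blue_mid 0.38 [354. 226.] [ 0.49  -0.206  0.012]
black_mid 0.65 [356. 232.] [ 0.472 -0.212  0.02 ]
cutter 0.77 [244. 236.] [0.456 0.106 0.   ]
tweezers 0.54 [161. 227.] [0.477 0.344 0.   ]
seat_blue 0.97 [353. 225.] [ 0.492 -0.205  0.009]
seat_blue 0.32 [356. 233.] [ 0.471 -0.214  0.009]
seat_black 0.6 [327. 230.] [ 0.479 -0.132  0.009]
seat_cutter 0.85 [380. 230.] [ 0.481 -0.282  0.009]
seat_cutter 0.59 [357. 225.] [ 0.493 -0.216  0.009]
seat_tweezers 0.88 [302. 227.] [ 0.485 -0.061  0.009]
parts_tin 0.69 [116. 213.] [0.514 0.476 0.   ]
scene 386.9626491561362 [[-0.67, -0.74, 0.02], [-0.59, 0.51, -0.63], [0.46, -0.43, -0.78]] [0.44 0.3  1.16]
blue_mid 0.65 [242. 240.] [0.435 0.22  0.012]
black_mid 0.39 [321. 168.] [ 0.475 -0.212  0.02 ]
cutter 0.57 [261. 218.] [0.465 0.106 0.   ]
tweezers 0.51 [204. 255.] [0.477 0.342 0.   ]
seat_blue 0.91 [319. 168.] [ 0.484 -0.211  0.009]
seat_black 0.74 [309. 176.] [ 0.482 -0.153  0.009]
spectacles 0.48 [268. 149.] [ 0.694 -0.145  0.   ]
spectacles 0.29 [330. 163.] [ 0.477 -0.271  0.   ]
parts_tin 0.73 [163. 270.] [0.521 0.47  0.   ]
```

Run:
```python
import cv2
p=cv2.imread("pics/top0.png")[130:310,90:430]
cv2.imwrite("pics/top0c.png",cv2.resize(p,(800,424),interpolation=cv2.INTER_CUBIC))
```

```text
(no output)
```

View pics/top0c.png

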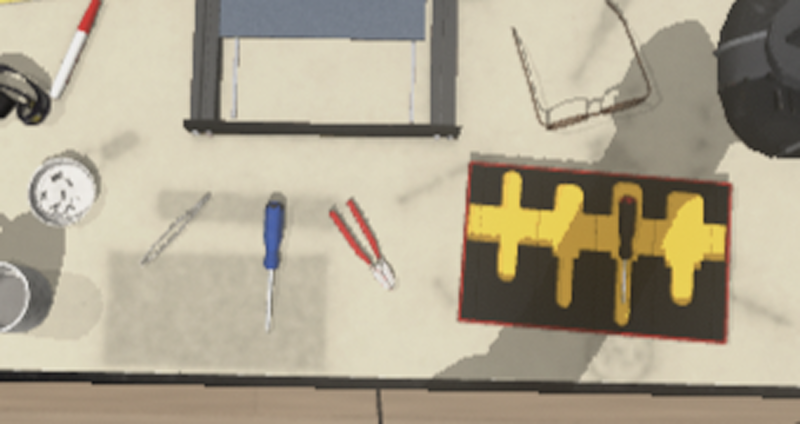

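Crop: recesses left to right are tweezers (508,225), black (567,240), blue with the black driver (625,240), cutter (685,245). On the table are tweezers (178,228), blue driver (272,262) with handle up, and cutter (362,243) with handles up-left. A rack stands at the top, with the spectacles at (585,70).

Run:
```python
from h import *
p=cv2.imread("pics/top0.png"); d=np.load("top0.npy"); P=cloud("top",d); H=P[...,2]
hsv=cv2.cvtColor(p,cv2.COLOR_BGR2HSV).astype(int); h,s,v=hsv[...,0],hsv[...,1],hsv[...,2]
def fit(m,z,name):
    r,c=np.nonzero(m); W=np.array([world("top",(a,b),z) for a,b in zip(c,r)])[:,:2]
    rect=cv2.minAreaRect((W*1000).astype(np.float32)); mu=W.mean(0); w,V=np.linalg.eigh(np.cov((W-mu).T)); a=V[:,1]*np.sign(V[0,1]); q=(W-mu)@a; x=(W-mu)@V[:,0]
    print(name,len(r),"mean",mu.round(3),"mid",(mu+a*(q.max()+q.min())/2).round(3),"ang",round(np.arctan2(a[1],a[0]),3),"len",round(np.ptp(q),3),"wid",round(np.ptp(x),3),"h",H[m.astype(bool)].max().round(3), np.round(rect[0]),np.round(rect[1]),round(rect[2],1))
def box(x0,x1,y0,y1):
    m=np.zeros(h.shape,bool); m[y0:y1,x0:x1]=1; return m
# crop scale 2.353, offset 90,130
B=lambda x0,x1,y0,y1: box(*(int(x0/2.353+90),int(x1/2.353+90),int(y0/2.353+130),int(y1/2.353+130)))
print("table h med",np.median(H[B(290,330,260,350)]), "rack h",H[B(185,460,0,135)].max(), "bag",H[B(720,800,0,150)].max(),"spec",H[B(510,655,0,130)].max(),"cup",H[B(0,50,260,330)].max(),"pen/phones",H[B(0,100,0,120)].max())
fit(B(250,300,185,340)&(h>105)&(h<130)&(s>110),.012,"blue handle")
fit(B(250,300,185,340)&(H>.006),.01,"blue depth")
fit(B(320,410,190,295)&((h<8)|(h>170))&(s>110),.008,"cutter red")
fit(B(320,410,190,295)&(H>.004),.008,"cutter depth")
fit(B(130,220,185,270)&(H>.004),.005,"tweezers depth")
Y=B(460,740,160,345)&(h>18)&(h<32)&(s>120)&(v>70)
fit(B(450,745,150,350)&(H>.015),.021,"tray")
blk=B(600,650,180,320)
for x0,x1,n in((490,530,"tw"),(545,590,"black"),(605,645,"blue"),(665,708,"cutter")): fit(B(x0,x1,160,335)&Y,.009,n)
fit(B(600,650,190,320)&(H>.0235),.028,"blackdriver handle")
```

```text
table h med 0.0005008105258997491 rack h 1.3354991664012121 bag 1.3354991664012121 spec 1.3354991664012121 cup 1.3354991664012121 pen/phones 1.3354991664012121
blue handle 125 mean [0.471 0.216] mid [0.468 0.216] ang -0.012 len 0.071 wid 0.015 h 1.335 [468. 215.] [71. 14.] 2.2
blue depth 282 mean [0.458 0.214] mid [0.439 0.214] ang 0.002 len 0.18 wid 0.06 h 1.335 [439. 212.] [181.  57.] 2.1
cutter red 131 mean [0.477 0.114] mid [0.476 0.114] ang 0.598 len 0.075 wid 0.031 h 0.017 [477. 113.] [75. 31.] 35.0
cutter depth 356 mean [0.466 0.104] mid [0.468 0.105] ang 0.505 len 0.157 wid 0.145 h 1.335 [467. 106.] [125. 109.] 1.1
tweezers depth 172 mean [0.478 0.333] mid [0.477 0.334] ang -0.918 len 0.127 wid 0.119 h 1.335 [481. 336.] [100. 106.] 1.3Traceback (most recent call last):
  File "<stdin>", line 19, in <module>
  File "<stdin>", line 5, in fit
  File "h.py", line 5, in world
    c=bot.calibration(cam);Rm=np.array(c["R"]);t=np.array(c["t"])
ValueError: time passes only in moves, steps and waits
```

```bash
python3 - <<'E'
s=open('h.py').read()
s=s.replace("def world","from functools import lru_cache\n@lru_cache\ndef cal(cam): return bot.calibration(cam)\ndef world",1).replace("c=bot.calibration(cam)","c=cal(cam)")
open('h.py','w').write(s)
E
python3 - <<'E'
from h import *
p=cv2.imread("pics/top0.png"); d=np.load("top0.npy"); P=cloud("top",d); H=P[...,2].copy(); H[d<=0]=0
hsv=cv2.cvtColor(p,cv2.COLOR_BGR2HSV).astype(int); h,s,v=hsv[...,0],hsv[...,1],hsv[...,2]
def fit(m,z,name):
    n,l,st,_=cv2.connectedComponentsWithStats(m.astype(np.uint8)); m=l==1+np.argmax(st[1:,4])
    r,c=np.nonzero(m); W=np.array([world("top",(a,b),z) for a,b in zip(c,r)])[:,:2]
    rect=cv2.minAreaRect((W*1000).astype(np.float32)); mu=W.mean(0); w,V=np.linalg.eigh(np.cov((W-mu).T)); a=V[:,1]*np.sign(V[0,1]); q=(W-mu)@a; x=(W-mu)@V[:,0]
    print(name,len(r),"mean",mu.round(3),"mid",(mu+a*(q.max()+q.min())/2).round(3),"ang",round(np.arctan2(a[1],a[0]),3),"len",round(np.ptp(q),3),"wid",round(np.ptp(x),3),"h",H[m].max().round(3), np.round(rect[0]),np.round(rect[1]),round(rect[2],1))
def B(x0,x1,y0,y1):
    m=np.zeros(h.shape,bool); m[int(y0/2.353+130):int(y1/2.353+130),int(x0/2.353+90):int(x1/2.353+90)]=1; return m
for n,b in dict(rack=(185,460,0,135),bag=(720,800,0,150),spec=(510,655,0,130),cup=(0,50,260,330)).items(): print(n,np.percentile(H[B(*b)],99).round(3))
bg=np.median(p[B(110,320,190,360)],axis=0); diff=np.abs(p.astype(int)-bg).sum(-1)
fit(B(250,300,185,340)&(h>105)&(h<130)&(s>110),.012,"blue handle")
fit(B(250,300,185,340)&(H>.007),.012,"blue depth")
fit(B(320,410,190,295)&((h<8)|(h>170))&(s>110),.008,"cutter red")
fit(B(320,410,190,295)&(H>.005),.008,"cutter depth")
fit(B(130,220,185,270)&(H>.004),.005,"tweezers depth")
e=cv2.GaussianBlur(p,(0,0),6).astype(int); fit(B(130,220,185,270)&(np.abs(p-e).sum(-1)>45),.005,"tw colour")
Y=B(460,740,160,345)&(h>18)&(h<32)&(s>120)&(v>70)
fit(B(450,745,150,350)&(H>.015),.021,"tray")
for x0,x1,n in((497,520,"tw"),(553,585,"black"),(610,640,"blue"),(670,705,"cutter")): fit(B(x0,x1,160,335)&Y,.009,n)
fit(B(600,650,190,320)&(H>.025),.028,"blackdriver handle")
fit(B(600,650,190,320)&(v<80)&B(617,634,185,275),.028,"blackdriver dark")
E
```

```text
rack 0.085
bag 0.238
spec 0.038
cup 0.094
blue handle 125 mean [0.471 0.216] mid [0.468 0.216] ang -0.012 len 0.071 wid 0.015 h 0.028 [468. 215.] [71. 14.] 2.2
blue depth 243 mean [0.462 0.214] mid [0.436 0.215] ang -0.022 len 0.153 wid 0.023 h 0.028 [436. 217.] [ 23. 153.] 86.0
cutter red 67 mean [0.471 0.123] mid [0.47  0.122] ang 0.651 len 0.075 wid 0.008 h 0.017 [470. 122.] [75.  8.] 37.0
cutter depth 141 mean [0.452 0.103] mid [0.46 0.11] ang 0.728 len 0.12 wid 0.02 h 0.017 [459. 111.] [119.  20.] 45.2
tweezers depth 38 mean [0.483 0.332] mid [0.483 0.333] ang -0.926 len 0.056 wid 0.019 h 0.014 [483. 333.] [18. 56.] 28.3
tw colour 119 mean [0.481 0.327] mid [0.476 0.331] ang -0.715 len 0.116 wid 0.017 h 0.014 [478. 333.] [ 16. 116.] 47.2
tray 4857 mean [ 0.448 -0.171] mid [ 0.448 -0.173] ang 1.5 len 0.32 wid 0.195 h 0.034 [ 461. -174.] [319. 193.] 86.4
tw 380 mean [ 0.487 -0.069] mid [ 0.489 -0.069] ang -0.028 len 0.135 wid 0.025 h 0.026 [489. -68.] [134.  23.] 0.2
black 549 mean [ 0.476 -0.141] mid [ 0.467 -0.14 ] ang -0.058 len 0.149 wid 0.038 h 0.026 [ 467. -142.] [ 34. 148.] 89.6
blue 392 mean [ 0.462 -0.207] mid [ 0.459 -0.207] ang -0.017 len 0.173 wid 0.031 h 0.027 [ 459. -209.] [ 31. 173.] 89.1
cutter 639 mean [ 0.472 -0.283] mid [ 0.467 -0.282] ang -0.064 len 0.137 wid 0.043 h 0.025 [ 467. -284.] [ 40. 137.] 88.8
blackdriver handle 90 mean [ 0.502 -0.212] mid [ 0.501 -0.212] ang -0.067 len 0.048 wid 0.017 h 0.034 [ 501. -212.] [17. 48.] 89.3
blackdriver dark 127 mean [ 0.487 -0.208] mid [ 0.486 -0.208] ang -0.021 len 0.068 wid 0.014 h 0.034 [ 486. -208.] [14. 68.] 89.3
```

```bash
cat > g.py <<'E'
import sys
from h import *
# usage: g.py x y z yaw ...   (mm, rad) prints shift mm & turn from the present pose, for each target
s=bot.state(); q=R.from_quat(s["ee_rot"]); p=np.array(s["position"])
a=list(map(float,sys.argv[1:]))
for i in range(0,len(a),4):
    x,y,z,yaw=a[i:i+4]
    T=R.from_quat([np.cos(yaw/2),np.sin(yaw/2),0,0])
    print((q.inv().apply(np.array([x,y,z])-p*1000)).round(1).tolist(),(q.inv()*T).as_rotvec().round(3).tolist())
E
python3 g.py 478 -211 110 -.05
```

```text
[371.6, -257.7, 87.8] [0.0, -0.0, 0.414]
```

>>> drive_tool(commands=[[[371.6,-257.7,60],[0,0,0.414],46],[[371.6,-257.7,60],[0,0,0.414],46],[[371.6,-257.7,60],[0,0,0.414],46],[[371.6,-257.7,60],[0,0,0.414],46],[[371.6,-257.7,60],[0,0,0.414],46],[[371.6,-257.7,60],[0,0,0.414],46],[[371.6,-257.7,60],[0,0,0.414],46],[[371.6,-257.7,88],[0,0,0.414],46],[[371.6,-257.7,88],[0,0,0.414],46],[[371.6,-257.7,88],[0,0,0.414],46]], newtons=20)

```text
time: 1.93
position: [0.4533, -0.2469, 0.1235]
ee_rot: [1.0, -0.025, 0.001, 0.0]
contact_force: [0.2, -1.2, -0.3]
opening: 0.0459
finger_force: 0.0
```

>>> drive_tool(commands=[[[0,0,0],[0,0,0],46],[[0,0,0],[0,0,0],46],[[0,0,0],[0,0,0],46]])

```text
time: 2.18
position: [0.4522, -0.2489, 0.1235]
ee_rot: [1.0, -0.025, -0.0, 0.0]
contact_force: [0.0, 0.4, 0.5]
opening: 0.0459
finger_force: 0.0
```

```bash
python3 - <<'E'
from h import *
p,d=bot.capture("scene"); cv2.imwrite("pics/s1.png",cv2.resize(p[90:300,150:410,::-1],(742,600),interpolation=cv2.INTER_CUBIC))
for k in ("black_mid","seat_blue"):
  for r in bot.pinpoint("scene",k)[:2]: print(k,r, world("scene",r["point"],.02 if k[0]=='b' else .009).round(3))
E
python3 g.py 478 -211 60 -.05 478 -211 15 -.05
```

```text
black_mid {'point': [324.5, 169.3], 'score': 0.62} [ 0.46  -0.215  0.02 ]
seat_blue {'point': [317.0, 168.0], 'score': 0.66} [ 0.489 -0.207  0.009]
seat_blue {'point': [203.7, 255.1], 'score': 0.29} [0.474 0.347 0.009]
[24.2, -40.5, 63.9] [0.001, -0.0, -0.003]
[24.2, -40.6, 108.9] [0.001, -0.0, -0.003]
```

View pics/s1.png

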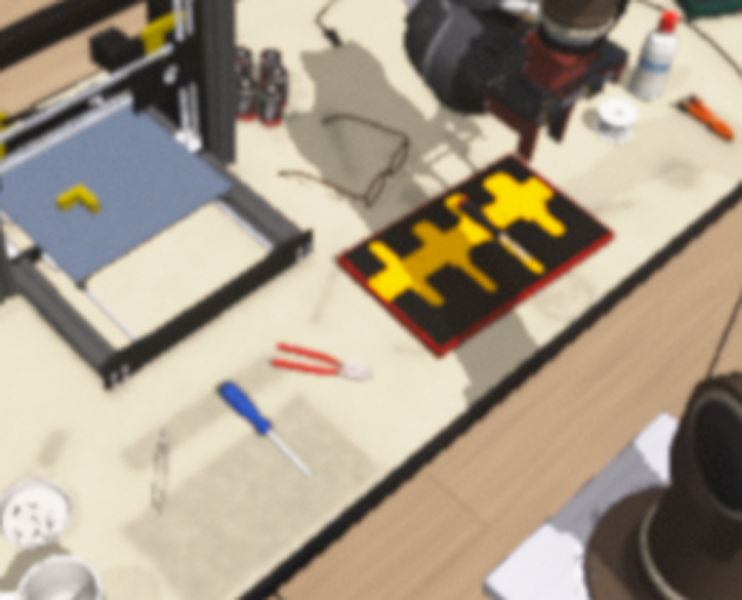

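The picture shows the gripper above the far right of the tray (530,130). The black driver is still in the blue recess (505,235), and the printer, headphones and spectacles stand clear behind. The black_mid estimate is now (0.460, -0.213), which agrees with my other measurement. Descending.

>>> drive_tool(commands=[[[24,-40,20],[0,0,0],46],[[24,-40,20],[0,0,0],46],[[24,-40,60],[0,0,0],46],[[24,-40,95],[0,0,0],46],[[24,-40,110],[0,0,0],46],[[24,-40,110],[0,0,0],46],[[24,-40,110],[0,0,0],12],[[24,-40,110],[0,0,0],12],[[24,-40,110],[0,0,0],12],[[24,-40,110],[0,0,0],12]])

```text
time: 3.17
position: [0.4793, -0.2105, 0.015]
ee_rot: [1.0, -0.025, 0.001, 0.001]
contact_force: [-0.2, 0.1, 0.4]
opening: 0.0229
finger_force: 0.0
```

>>> drive_tool(commands=[[[0,0,0],[0,0,0],10],[[0,0,0],[0,0,0],10]])

```text
time: 3.33
position: [0.4787, -0.21, 0.0143]
ee_rot: [1.0, -0.025, 0.001, 0.0]
contact_force: [0.6, -0.2, 0.5]
opening: 0.011
finger_force: 0.0
```

```bash
python3 g.py 478 -211 65 -.06 485 -141 65 -.06  485 -141 15 -.06
```

```text
[-0.6, 1.1, -50.7] [0.001, -0.001, 0.01]
[2.8, -69.2, -50.8] [0.001, -0.001, 0.01]
[2.8, -69.2, -0.8] [0.001, -0.001, 0.01]
```

Run:
```python
from h import *
print(bot.state()["opening"],bot.state()["finger_force"])
p,d=bot.capture("scene"); a=p[130:210,260:360,::-1]
q,d=bot.capture("top"); b=q[180:280,310:410,::-1]
cv2.imwrite("pics/s2.png",np.hstack([cv2.resize(x,(400,400),interpolation=cv2.INTER_CUBIC) for x in(a,b)]))
```

```text
0.011004976184637992 0.0
```

View pics/s2.png

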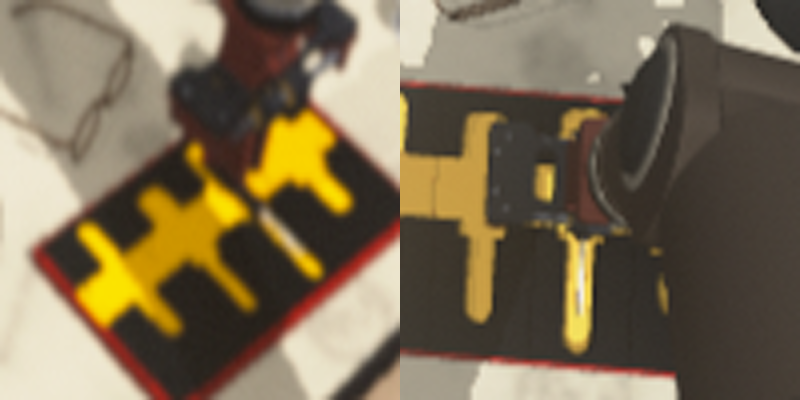

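The grip looks to be around the driver, with the shaft showing in front of the fingers at (280,225) and (585,280). But there is no grip force yet, so I'm closing further.

>>> drive_tool(commands=[[[0,0,0],[0,0,0],0],[[0,0,0],[0,0,0],0],[[0,0,0],[0,0,0],0],[[0,0,0],[0,0,0],0]])

```text
time: 3.77
position: [0.4783, -0.2097, 0.0134]
ee_rot: [1.0, -0.025, -0.0, -0.0]
contact_force: [0.2, 0.6, -0.4]
opening: 0.0005
finger_force: 0.0
```

>>> drive_tool(commands=[[[0,0,0],[0,0,0],30],[[0,0,0],[0,0,0],46],[[0,0,0],[0,0,0],46],[[0,0,-60],[0,0,0],46],[[0,0,-110],[0,0,0],46],[[-20,60,-130],[0,0,0],46],[[-40,140,-130],[0,0,0],46],[[-40,140,-130],[0,0,0],46],[[-40,140,-130],[0,0,0],46],[[-40,140,-130],[0,0,0],46]])

```text
time: 4.6
position: [0.4283, -0.3552, 0.145]
ee_rot: [1.0, -0.03, 0.0, 0.002]
contact_force: [-0.3, -0.7, -0.0]
opening: 0.0461
finger_force: 0.0
```

Run:
```python
from h import *
p,d=bot.capture("scene"); a=p[140:220,260:360,::-1]
for r in bot.pinpoint("scene","black_mid")[:2]: print(r, world("scene",r["point"],.02).round(3))
q,d=bot.capture("top"); b=q[180:280,290:390,::-1]
for r in bot.pinpoint("top","black_mid")[:2]: print(r, world("top",r["point"],.02).round(3))
cv2.imwrite("pics/s3.png",np.hstack([cv2.resize(x,(400,400),interpolation=cv2.INTER_CUBIC) for x in(a,b)]))
P=cloud("top",d); 
for r in range(205,265,3): print(r,[f"{1000*P[r,c,2]:.0f}" for c in range(348,364)], P[r,356,:2].round(3))
```

```text
{'point': [320.4, 167.3], 'score': 0.68} [ 0.477 -0.211  0.02 ]
{'point': [356.9, 232.0], 'score': 0.67} [ 0.472 -0.213  0.02 ]
{'point': [306.6, 227.5], 'score': 0.67} [ 0.482 -0.072  0.02 ]
205 ['22', '18', '19', '19', '24', '18', '20', '17', '19', '21', '21', '27', '21', '24', '18', '20'] [ 0.549 -0.212]
208 ['22', '26', '21', '10', '8', '10', '6', '10', '9', '8', '11', '7', '8', '9', '13', '19'] [ 0.542 -0.214]
211 ['21', '29', '19', '11', '11', '8', '10', '7', '7', '9', '7', '7', '13', '15', '10', '8'] [ 0.534 -0.214]
214 ['1335', '22', '19', '9', '9', '13', '28', '28', '28', '29', '25', '27', '29', '13', '7', '16'] [ 0.522 -0.21 ]
217 ['24', '23', '11', '14', '8', '20', '25', '25', '28', '35', '28', '28', '25', '6', '11', '12'] [ 0.514 -0.21 ]
220 ['25', '21', '9', '11', '4', '24', '25', '24', '29', '27', '31', '29', '23', '6', '8', '16'] [ 0.505 -0.209]
223 ['6', '15', '12', '11', '13', '22', '20', '23', '31', '28', '26', '27', '19', '9', '7', '13'] [ 0.497 -0.209]
226 ['8', '4', '11', '7', '9', '22', '24', '27', '29', '30', '21', '27', '11', '9', '13', '6'] [ 0.488 -0.209]
22
[... 652 characters left out ...]
'22'] [ 0.439 -0.212]
247 ['21', '20', '16', '20', '6', '1335', '9', '16', '8', '7', '8', '26', '19', '24', '28', '16'] [ 0.431 -0.213]
250 ['27', '24', '21', '25', '9', '12', '2', '19', '11', '7', '14', '22', '18', '22', '20', '20'] [ 0.422 -0.212]
253 ['19', '22', '22', '19', '10', '9', '8', '18', '12', '3', '18', '20', '19', '19', '25', '23'] [ 0.414 -0.212]
256 ['18', '22', '19', '24', '9', '9', '9', '20', '4', '11', '13', '18', '20', '19', '18', '23'] [ 0.406 -0.213]
259 ['21', '22', '23', '20', '10', '8', '5', '6', '9', '6', '19', '21', '18', '26', '19', '19'] [ 0.397 -0.212]
262 ['22', '15', '19', '22', '6', '6', '7', '9', '11', '9', '24', '23', '25', '19', '22', '19'] [ 0.389 -0.212]
```

View pics/s3.png

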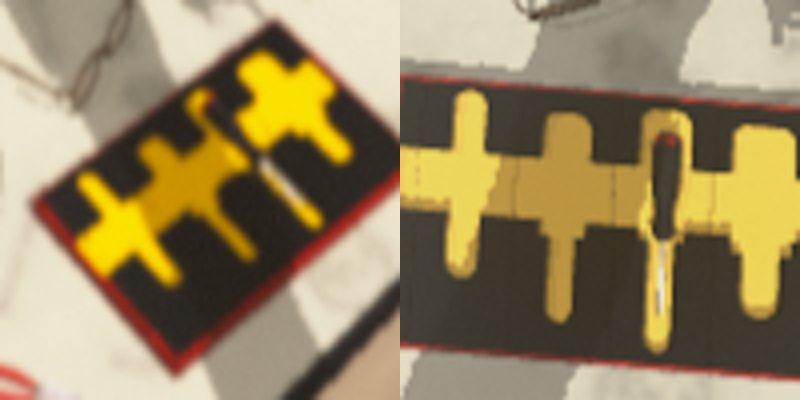

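The driver lies unmoved in the blue recess, with the handle from (660,135) to (660,235). I need to check that the TCP projects where the fingers appear.

Run:
```python
from h import *
def proj(cam,X):
    c=cal(cam); q=np.array(c["R"])@X+np.array(c["t"]); return round(c["fx"]*q[0]/q[2]+c["cx"],1),round(c["fy"]*q[1]/q[2]+c["cy"],1)
for y in(-.023,0,.023): print(proj("scene",np.array([.452,-.249+y,.1235])))
print("s2",proj("scene",np.array([.478,-.21,.014])))
st=bot.state(); print(st["position"],st["ee_rot"])
p,d=bot.capture("scene")
X=np.array(st["position"]); 
for y in(-.023,0,.023):
    u,v=proj("scene",X+[0,y,0]); cv2.circle(p,(int(u),int(v)),1,(0,255,0),-1)
cv2.imwrite("pics/s4.png",cv2.resize(p[80:200,280:440,::-1],(800,600),interpolation=cv2.INTER_NEAREST))
```

```text
(np.float64(341.7), np.float64(143.4))
(np.float64(337.6), np.float64(146.3))
(np.float64(333.4), np.float64(149.3))
s2 (np.float64(319.9), np.float64(168.4))
[ 0.43161754 -0.34627916  0.14311354] [ 9.99698916e-01 -2.45316718e-02 -1.37665555e-04 -5.04780558e-04]
```

View pics/s4.png

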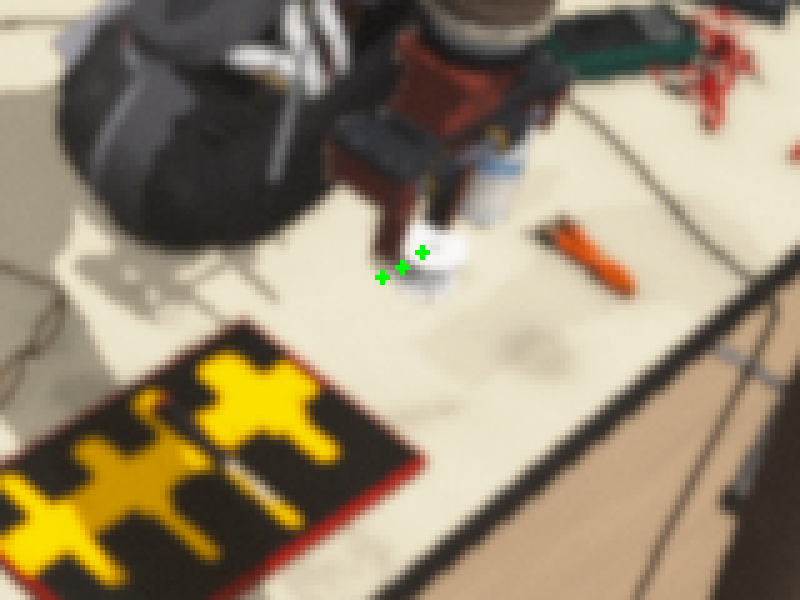

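The visible fingertips at (390,255) and (445,222) sit about 5 px above the projected TCP marks. I'll measure the tip heights with depth.

Run:
```python
from h import *
p,d=bot.capture("scene"); P=cloud("scene",d)
for u in range(354,372,1):
    col=[(v,P[v,u].round(3).tolist()) for v in range(112,140) if d[v,u]>0 and P[v,u,2]>.08]
    print(u,col[-2:])
```

```text
354 [(129, [0.444, -0.314, 0.173]), (130, [0.441, -0.311, 0.172])]
355 [(130, [0.438, -0.313, 0.172]), (131, [0.435, -0.309, 0.172])]
356 [(130, [0.434, -0.312, 0.176]), (131, [0.433, -0.312, 0.172])]
357 [(131, [0.428, -0.309, 0.177]), (132, [0.428, -0.311, 0.171])]
358 [(132, [0.424, -0.31, 0.175]), (133, [0.423, -0.312, 0.169])]
359 [(131, [0.424, -0.316, 0.176]), (132, [0.424, -0.319, 0.169])]
360 [(129, [0.425, -0.321, 0.181]), (130, [0.423, -0.319, 0.18])]
361 [(126, [0.423, -0.316, 0.199]), (127, [0.423, -0.318, 0.194])]
362 [(123, [0.424, -0.318, 0.211]), (124, [0.422, -0.317, 0.208])]
363 [(120, [0.421, -0.313, 0.229]), (121, [0.42, -0.312, 0.226])]
364 [(123, [0.441, -0.368, 0.172]), (124, [0.44, -0.369, 0.167])]
365 [(124, [0.436, -0.368, 0.17]), (125, [0.435, -0.369, 0.166])]
366 [(124, [0.43, -0.364, 0.176]), (125, [0.431, -0.368, 0.169])]
367 [(125, [0.425, -0.364, 0.175]), (126, [0.425, -0.365, 0.17])]
368 [(125, [0.423, -0.365, 0.176]), (126, [0.423, -0.368, 0.17])]
369 [(125, [0.419, -0.365, 0.179]), (126, [0.418, -0.367, 0.174])]
370 [(124, [0.421, -0.375, 0.176]), (125, [0.419, -0.373, 0.174])]
371 [(121, [0.421, -0.374, 0.19]), (122, [0.42, -0.375, 0.187])]
```

The fingertips measure about z = 0.167 while the reported TCP is 0.143. x and y agree, but the true tips are about 24 mm higher than reported. I'll go that much lower and watch the force.

```bash
python3 g.py 478 -211 40 -.05 478 -211 -6 -.05
```

```text
[39.6, -136.8, 103.2] [-0.001, 0.0, 0.002]
[39.6, -136.8, 149.2] [-0.001, 0.0, 0.002]
```

>>> drive_tool(commands=[[[40,-137,30],[0,0,0],46],[[40,-137,30],[0,0,0],46],[[40,-137,30],[0,0,0],46],[[40,-137,60],[0,0,0],46],[[40,-137,100],[0,0,0],46],[[40,-137,120],[0,0,0],46],[[40,-137,135],[0,0,0],46],[[40,-137,143],[0,0,0],46],[[40,-137,149],[0,0,0],46],[[40,-137,149],[0,0,0],46]])

```text
time: 5.73
position: [0.478, -0.212, -0.0062]
ee_rot: [1.0, -0.025, -0.001, -0.0]
contact_force: [-0.2, -1.1, -0.3]
opening: 0.0458
finger_force: 0.0
```

>>> drive_tool(commands=[[[0,0,0],[0,0,0],12],[[0,0,0],[0,0,0],12],[[0,0,0],[0,0,0],12],[[0,0,0],[0,0,0],12],[[0,0,0],[0,0,0],12]])

```text
time: 6.15
position: [0.4786, -0.2128, -0.0049]
ee_rot: [1.0, -0.025, 0.001, 0.0]
contact_force: [-0.4, 0.6, 2.4]
opening: 0.0175
finger_force: 20.0
```

Gripped (17.5 mm, 20 N). Carrying it to its own seat.

```bash
python3 g.py 485 -141 45 -.064
```

```text
[2.8, -72.1, -49.9] [0.0, -0.001, 0.014]
```

>>> drive_tool(commands=[[[0,0,-20],[0,0,0],12],[[0,0,-50],[0,0,0],12],[[3,-20,-50],[0,0,0.014],12],[[3,-50,-50],[0,0,0.014],12],[[3,-71.5,-50],[0,0,0.014],12],[[3,-71.5,-50],[0,0,0.014],12],[[3,-71.5,-50],[0,0,0.014],12],[[3,-71.5,-50],[0,0,0.014],12]])

```text
time: 6.82
position: [0.4847, -0.1422, 0.0446]
ee_rot: [0.999, -0.032, 0.0, 0.0]
contact_force: [0.7, -0.9, -0.4]
opening: 0.0177
finger_force: 19.6
```

```bash
python3 g.py 485 -141 -5 -.064
python3 - <<'E'
from h import *
st=bot.state(); print(st["position"],st["opening"],st["finger_force"])
p,d=bot.capture("scene"); a=p[140:220,260:360,::-1]
q,d=bot.capture("top"); b=q[180:280,290:390,::-1]
cv2.imwrite("pics/s5.png",np.hstack([cv2.resize(x,(400,400),interpolation=cv2.INTER_CUBIC) for x in(a,b)]))
E
```

```text
[0.2, -1.2, 49.6] [0.001, -0.0, -0.0]
[ 0.48471876 -0.14218868  0.0446139 ] 0.017656270982724542 19.62897923132914
```

View pics/s5.png

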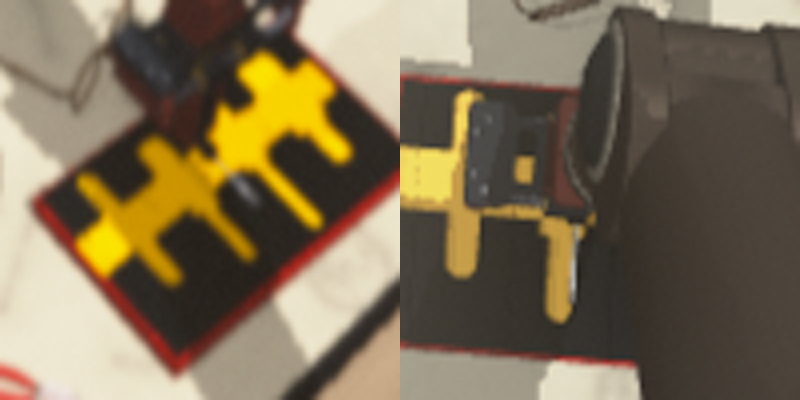

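The driver is held above the black recess, with its tip at (572,300) shifted by height parallax. Lowering and releasing.

>>> drive_tool(commands=[[[0,-1,25],[0,0,0],12],[[0,-1,40],[0,0,0],12],[[0,-1,48],[0,0,0],12],[[0,-1,49],[0,0,0],12],[[0,-1,49],[0,0,0],12],[[0,-1,49],[0,0,0],36],[[0,-1,49],[0,0,0],36],[[0,-1,49],[0,0,0],36],[[0,-1,49],[0,0,0],36],[[0,-1,30],[0,0,0],36]])

```text
time: 7.75
position: [0.4829, -0.1401, 0.0126]
ee_rot: [0.999, -0.032, -0.002, -0.0]
contact_force: [-0.7, -0.2, 0.2]
opening: 0.0358
finger_force: 0.0
```

```bash
python3 g.py 485 -141 100 -.02 458 215 100 -.02
```

```text
[1.8, 0.7, -87.4] [-0.001, 0.004, -0.044]
[-47.9, -352.8, -87.0] [-0.001, 0.004, -0.044]
```

>>> drive_tool(commands=[[[0,0,-40],[0,0,0],40],[[0,0,-75],[0,0,0],50],[[-48,-353,-75],[0,0,-0.044],50],[[-48,-353,-75],[0,0,-0.044],50],[[-48,-353,-75],[0,0,-0.044],50],[[-48,-353,-75],[0,0,-0.044],50],[[-48,-353,-75],[0,0,-0.044],50],[[-48,-353,-75],[0,0,-0.044],50],[[-48,-353,-75],[0,0,-0.044],50],[[-48,-353,-75],[0,0,-0.044],50]])

```text
time: 8.58
position: [0.4608, 0.1939, 0.09]
ee_rot: [1.0, -0.01, 0.001, -0.0]
contact_force: [0.8, -0.3, 0.6]
opening: 0.05
finger_force: 0.0
```

>>> drive_tool(commands=[[[0,0,0],[0,0,0],50],[[0,0,0],[0,0,0],50]])

```text
time: 8.75
position: [0.4605, 0.1949, 0.0897]
ee_rot: [1.0, -0.007, 0.0, -0.0]
contact_force: [-0.4, -0.4, 0.2]
opening: 0.05
finger_force: 0.0
```

```bash
python3 g.py 458 215 40 -.02 458 215 -17 -.02
python3 - <<'E'
from h import *
st=bot.state(); print(st["position"])
q,d=bot.capture("top"); b=q[180:280,290:390,::-1]
for r in bot.pinpoint("top","black_mid")[:2]: print(r, world("top",r["point"],.02).round(3))
p,d=bot.capture("scene"); a=p[180:260,200:300,::-1]
cv2.imwrite("pics/s6.png",np.hstack([cv2.resize(x,(400,400),interpolation=cv2.INTER_CUBIC) for x in(a,b)]))
for r in bot.pinpoint("scene","black_mid")[:2]: print(r, world("scene",r["point"],.02).round(3))
E
```

```text
[-2.8, -20.0, 49.7] [-0.001, -0.0, 0.005]
[-2.8, -19.9, 106.7] [-0.001, -0.0, 0.005]
[0.46048804 0.19493306 0.08971399]
{'point': [332.9, 228.5], 'score': 0.75} [ 0.481 -0.146  0.02 ]
```

View pics/s6.png

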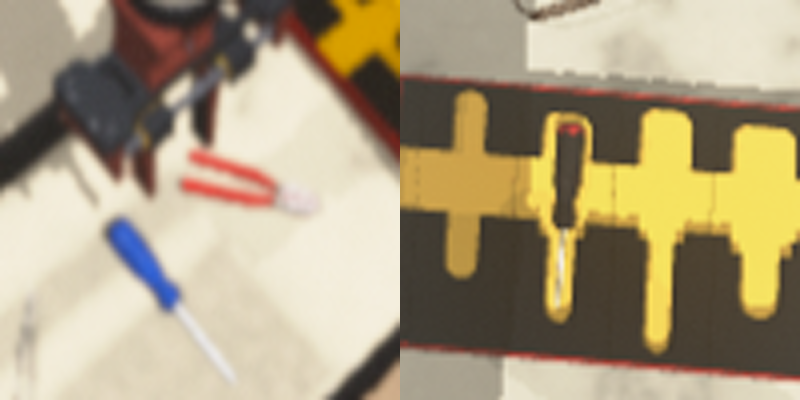

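The black driver lies in its own recess, from (570,125) to (558,305). The gripper is just behind the blue driver, so I'm descending on it.

>>> drive_tool(commands=[[[-3,-20,20],[0,0,0],50],[[-3,-20,55],[0,0,0],50],[[-3,-20,85],[0,0,0],50],[[-3,-20,100],[0,0,0],50],[[-3,-20,107],[0,0,0],50],[[-3,-20,107],[0,0,0],50],[[-3,-20,107],[0,0,0],15],[[-3,-20,107],[0,0,0],15],[[-3,-20,107],[0,0,0],15],[[-3,-20,107],[0,0,0],15]])

```text
time: 9.78
position: [0.4594, 0.2123, -0.0164]
ee_rot: [1.0, -0.01, 0.001, -0.0]
contact_force: [0.6, 1.3, -0.2]
opening: 0.0272
finger_force: 0.0
```

>>> drive_tool(commands=[[[0,0,0],[0,0,0],15],[[0,0,0],[0,0,0],15],[[0,0,0],[0,0,0],15]])

```text
time: 10.03
position: [0.4593, 0.2124, -0.0167]
ee_rot: [1.0, -0.01, 0.001, -0.0]
contact_force: [-0.1, -0.1, 6.1]
opening: 0.021
finger_force: 20.0
```

```bash
python3 g.py 458 215 60 -.064 481 -210 60 -.064
```

```text
[-1.2, -2.7, -76.7] [-0.001, -0.001, 0.044]
[30.4, 421.8, -76.9] [-0.001, -0.001, 0.044]
```

>>> drive_tool(commands=[[[0,0,-35],[0,0,0],15],[[0,0,-77],[0,0,0],15],[[30,422,-77],[0,0,0.044],15],[[30,422,-77],[0,0,0.044],15],[[30,422,-77],[0,0,0.044],15],[[30,422,-77],[0,0,0.044],15],[[30,422,-77],[0,0,0.044],15],[[30,422,-77],[0,0,0.044],15],[[30,422,-77],[0,0,0.044],15],[[30,422,-77],[0,0,0.044],15]])

```text
time: 10.87
position: [0.4751, -0.1229, 0.0597]
ee_rot: [0.999, -0.032, 0.0, 0.0]
contact_force: [1.8, 0.1, -0.4]
opening: 0.0208
finger_force: 20.0
```

>>> drive_tool(commands=[[[2,42,0],[0,0,0],15],[[4,75,0],[0,0,0],15],[[4,75,0],[0,0,0],15],[[4,75,0],[0,0,0],15]])

```text
time: 11.2
position: [0.474, -0.1982, 0.0593]
ee_rot: [0.999, -0.034, -0.0, 0.0]
contact_force: [0.7, 0.4, -0.0]
opening: 0.0206
finger_force: 20.0
```

```bash
python3 g.py 480 -210 60 -.064 480 -210 -7 -.064;  python3 - <<'E'
from h import *
st=bot.state(); print(st["position"],st["finger_force"],st["opening"])
p,d=bot.capture("scene"); a=p[140:220,260:360,::-1]
q,d=bot.capture("top"); b=q[180:280,310:410,::-1]
cv2.imwrite("pics/s7.png",np.hstack([cv2.resize(x,(400,400),interpolation=cv2.INTER_CUBIC) for x in(a,b)]))
E
```

```text
[6.8, 11.4, -0.7] [0.0, 0.0, -0.005]
[6.8, 11.4, 66.3] [0.0, 0.0, -0.005]
[ 0.47401967 -0.19816221  0.0593219 ] 19.99368439850514 0.020628643178957323
```

View pics/s7.png

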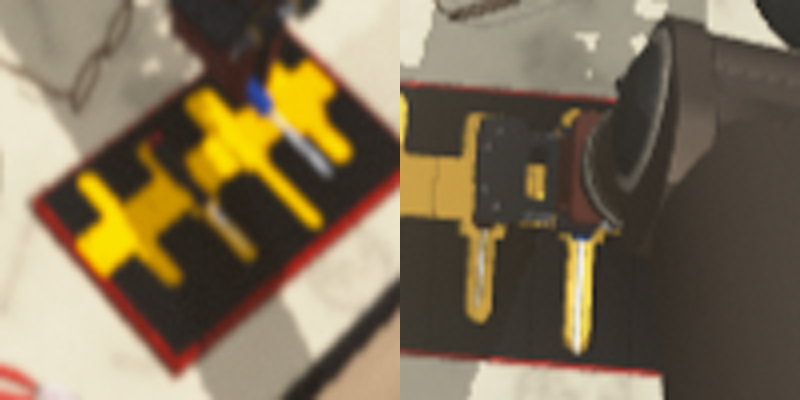

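The blue driver is held level, its tip at (580,345) in the top view over the blue recess. The black driver is in its recess. Lowering.

>>> drive_tool(commands=[[[7,11.5,10],[0,0,0],15],[[7,11.5,35],[0,0,0],15],[[7,11.5,55],[0,0,0],15],[[7,11.5,64],[0,0,0],15],[[7,11.5,66.5],[0,0,0],15],[[7,11.5,66.5],[0,0,0],15],[[7,11.5,66.5],[0,0,0],37],[[7,11.5,66.5],[0,0,0],37],[[7,11.5,66.5],[0,0,0],37],[[7,11.5,66.5],[0,0,0],37]])

```text
time: 12.13
position: [0.4814, -0.2078, -0.0066]
ee_rot: [0.999, -0.032, 0.0, 0.0]
contact_force: [0.1, -0.4, -0.3]
opening: 0.0366
finger_force: 0.0
```

```bash
python3 g.py 480 -210 75 .59 468 108 75 .59
```

```text
[-1.2, 2.3, -81.6] [0.001, -0.001, -0.654]
[-33.4, -314.3, -81.7] [0.001, -0.001, -0.654]
```

>>> drive_tool(commands=[[[0,0,-40],[0,0,0],37],[[0,0,-80],[0,0,0],55],[[-33,-314,-82],[0,0,-0.654],58],[[-33,-314,-82],[0,0,-0.654],58],[[-33,-314,-82],[0,0,-0.654],58],[[-33,-314,-82],[0,0,-0.654],58],[[-33,-314,-82],[0,0,-0.654],58],[[-33,-314,-82],[0,0,-0.654],58],[[-33,-314,-82],[0,0,-0.654],58],[[-33,-314,-82],[0,0,-0.654],58]])

```text
time: 12.97
position: [0.4677, 0.1124, 0.0756]
ee_rot: [0.956, 0.292, 0.001, -0.001]
contact_force: [0.3, -0.2, 0.9]
opening: 0.0584
finger_force: 0.0
```

>>> drive_tool(commands=[[[0,0,0],[0,0,0],58],[[0,0,0],[0,0,0],58]])

```text
time: 13.13
position: [0.468, 0.109, 0.0752]
ee_rot: [0.956, 0.292, 0.0, -0.0]
contact_force: [-0.8, -0.8, -0.1]
opening: 0.058
finger_force: 0.0
```

```bash
python3 g.py 468 108 40 .59 468 108 -19.5 .59
python3 - <<'E'
from h import *
st=bot.state(); print(st["position"])
q,d=bot.capture("top"); b=q[180:280,290:390,::-1]
for k in("cutter","blue_mid","black_mid"):
  for r in bot.pinpoint("top",k)[:2]: print(k,r, world("top",r["point"],.02).round(3))
p,d=bot.capture("scene"); a=p[180:260,200:300,::-1]
cv2.imwrite("pics/s8.png",np.hstack([cv2.resize(x,(400,400),interpolation=cv2.INTER_CUBIC) for x in(a,b)]))
E
```

```text
[-0.6, 0.8, 35.2] [0.0, -0.0, 0.003]
[-0.6, 0.8, 94.7] [0.0, -0.0, 0.003]
[0.46799498 0.10897645 0.07515268]
blue_mid {'point': [350.5, 239.7], 'score': 0.6} [ 0.45  -0.195  0.02 ]
black_mid {'point': [333.5, 230.9], 'score': 0.48} [ 0.474 -0.147  0.02 ]
black_mid {'point': [349.5, 240.1], 'score': 0.4} [ 0.449 -0.192  0.02 ]
```

View pics/s8.png

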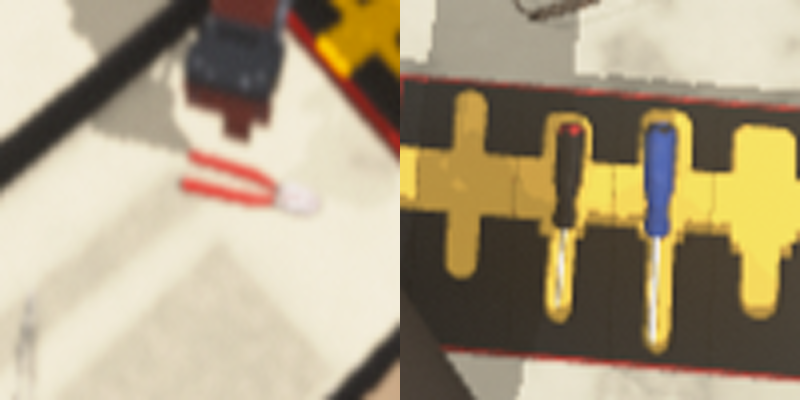

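Blue and black both lie well in their recesses (right view, handles at (660,180) and (570,175)). The gripper is above the cutter, turned to its axis. Descending on the cutter.

>>> drive_tool(commands=[[[0,1,40],[0,0,0],58],[[0,1,75],[0,0,0],58],[[0,1,88],[0,0,0],58],[[0,1,92],[0,0,0],58],[[0,1,94],[0,0,0],58],[[0,1,94],[0,0,0],58]])

```text
time: 13.88
position: [0.4692, 0.1064, -0.0187]
ee_rot: [0.957, 0.29, 0.0, 0.0]
contact_force: [-0.5, 0.6, 1.0]
opening: 0.0581
finger_force: 0.0
```

>>> drive_tool(commands=[[[0,0,0],[0,0,0],25],[[0,0,0],[0,0,0],25],[[0,0,0],[0,0,0],25],[[0,0,0],[0,0,0],25],[[0,0,0],[0,0,0],25],[[0,0,0],[0,0,0],25]])

```text
time: 14.38
position: [0.469, 0.1069, -0.0186]
ee_rot: [0.957, 0.291, 0.0, 0.0]
contact_force: [-0.3, 0.3, 5.4]
opening: 0.0291
finger_force: 20.0
```

```bash
python3 g.py 468 108 45 .59 477 -280 45 -.064
```

```text
[-0.2, -1.4, -63.6] [0.0, -0.001, -0.0]
[-208.5, 326.0, -63.6] [0.0, -0.001, 0.654]
```

>>> drive_tool(commands=[[[0,0,-35],[0,0,0],25],[[0,0,-75],[0,0,0],25],[[-105,163,-78],[0,0,0.33],25],[[-105,163,-78],[0,0,0.33],25],[[-105,163,-78],[0,0,0.33],25],[[-208,326,-78],[0,0,0.654],25],[[-208,326,-78],[0,0,0.654],25],[[-208,326,-78],[0,0,0.654],25],[[-208,326,-78],[0,0,0.654],25],[[-208,326,-78],[0,0,0.654],25]])

```text
time: 15.22
position: [0.4753, -0.2284, 0.0587]
ee_rot: [0.999, -0.032, -0.0, 0.0]
contact_force: [0.7, 1.6, -1.6]
opening: 0.029
finger_force: 20.0
```

>>> drive_tool(commands=[[[0,0,0],[0,0,0],25],[[0,0,0],[0,0,0],25]])

```text
time: 15.38
position: [0.4749, -0.2293, 0.0583]
ee_rot: [0.999, -0.035, -0.0, 0.0]
contact_force: [0.4, 1.9, -1.3]
opening: 0.0287
finger_force: 20.0
```

```bash
python3 g.py 477 -280 60 -.064
```

```text
[5.6, 50.5, -1.7] [0.001, 0.001, -0.006]
```

>>> drive_tool(commands=[[[5.5,50,0],[0,0,-0.006],25],[[5.5,50,0],[0,0,-0.006],25],[[5.5,50,0],[0,0,-0.006],25],[[5.5,50,0],[0,0,-0.006],25]])

```text
time: 15.72
position: [0.4781, -0.2752, 0.0583]
ee_rot: [1.0, -0.029, -0.0, -0.001]
contact_force: [-0.1, 0.3, -0.0]
opening: 0.0289
finger_force: 20.0
```

```bash
python3 g.py 477 -281 -9 -.064;  python3 - <<'E'
from h import *
st=bot.state(); print(st["position"],st["finger_force"],st["opening"])
p,d=bot.capture("scene"); a=p[130:210,280:380,::-1]
q,d=bot.capture("top"); b=q[180:280,330:430,::-1]
cv2.imwrite("pics/s9.png",np.hstack([cv2.resize(x,(400,400),interpolation=cv2.INTER_CUBIC) for x in(a,b)]))
E
```

```text
[-0.7, 5.9, 67.3] [-0.001, 0.001, 0.006]
[ 0.47805765 -0.2752476   0.05833811] 19.985540061607026 0.02892916711562899
```

View pics/s9.png

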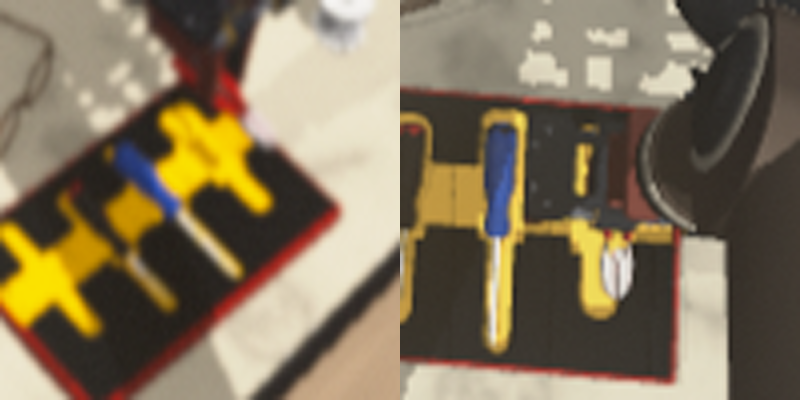

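The cutter is held with its jaws at (615,290). Corrected for height parallax, that is over its recess, tip about (0.407, -0.273) as expected. Lowering.

>>> drive_tool(commands=[[[-1,5.5,10],[0,0,0.006],25],[[-1,5.5,35],[0,0,0.006],25],[[-1,5.5,55],[0,0,0.006],25],[[-1,5.5,64],[0,0,0.006],25],[[-1,5.5,67.5],[0,0,0.006],25],[[-1,5.5,67.5],[0,0,0.006],25],[[-1,5.5,67.5],[0,0,0.006],36],[[-1,5.5,67.5],[0,0,0.006],36],[[-1,5.5,67.5],[0,0,0.006],36],[[-1,5.5,67.5],[0,0,0.006],36]])

```text
time: 16.65
position: [0.4772, -0.2823, -0.0084]
ee_rot: [0.999, -0.032, 0.0, 0.0]
contact_force: [-0.1, -0.2, 0.5]
opening: 0.0358
finger_force: 0.0
```

```bash
python3 g.py 477 -280 75 -.75 477 334 75 -.75
```

```text
[-0.3, -2.2, -83.4] [0.0, -0.001, 0.686]
[-39.6, -615.0, -83.7] [0.0, -0.001, 0.686]
```

>>> drive_tool(commands=[[[0,0,-40],[0,0,0],36],[[0,0,-80],[0,0,0],40],[[-40,-615,-84],[0,0,0.686],40],[[-40,-615,-84],[0,0,0.686],40],[[-40,-615,-84],[0,0,0.686],40],[[-40,-615,-84],[0,0,0.686],40],[[-40,-615,-84],[0,0,0.686],40],[[-40,-615,-84],[0,0,0.686],40],[[-40,-615,-84],[0,0,0.686],40],[[-40,-615,-84],[0,0,0.686],40]])

```text
time: 17.48
position: [0.4768, 0.0418, 0.0738]
ee_rot: [0.93, -0.367, 0.001, -0.0]
contact_force: [2.1, -0.1, -0.5]
opening: 0.04
finger_force: 0.0
```

```bash
python3 g.py 477 334 75 -.75
```

```text
[-199.2, -213.8, -1.2] [-0.001, -0.001, -0.001]
```

>>> drive_tool(commands=[[[-185,-198,0],[0,0,0],40],[[-185,-198,0],[0,0,0],40],[[-185,-198,0],[0,0,0],40],[[-185,-198,0],[0,0,0],40],[[-185,-198,0],[0,0,0],40],[[-185,-198,0],[0,0,0],40],[[-185,-198,0],[0,0,0],40],[[-185,-198,0],[0,0,0],40],[[-185,-198,0],[0,0,0],40]])

```text
time: 18.23
position: [0.4745, 0.3155, 0.073]
ee_rot: [0.932, -0.362, 0.0, -0.0]
contact_force: [0.4, -1.0, 0.8]
opening: 0.0402
finger_force: 0.0
```

```bash
python3 g.py 477 334 -21.5 -.75
python3 - <<'E'
from h import *
st=bot.state(); print(st["position"])
q,d=bot.capture("top"); b=q[180:280,310:410,::-1]
p,d=bot.capture("scene"); a=p[200:280,160:260,::-1]
cv2.imwrite("pics/s10.png",np.hstack([cv2.resize(x,(400,400),interpolation=cv2.INTER_CUBIC) for x in(a,b)]))
for k in("cutter","blue_mid","black_mid"):
  for r in bot.pinpoint("top",k)[:2]: print(k,r, world("top",r["point"],.02).round(3))
for r in bot.pinpoint("scene","tweezers")[:2]: print(r, world("scene",r["point"],.0).round(3))
E
```

```text
[-10.6, -15.3, 94.5] [-0.0, 0.0, 0.008]
[0.47449589 0.31551281 0.07303252]
cutter {'point': [304.2, 227.0], 'score': 0.66} [ 0.483 -0.065  0.02 ]
cutter {'point': [379.0, 238.3], 'score': 0.61} [ 0.456 -0.275  0.02 ]
{'point': [200.7, 255.0], 'score': 0.35} [0.485 0.351 0.   ]
```

View pics/s10.png

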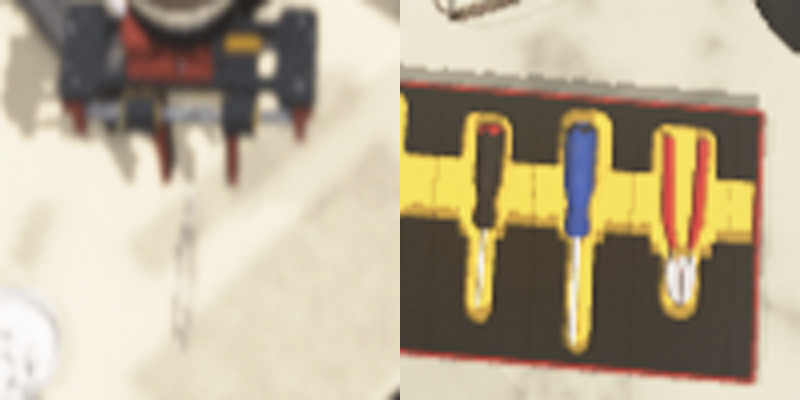

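Black, blue and cutter all lie in their recesses (handles at (490,170), (580,180), (685,190)). The tweezers run (190,195) to (180,345) under the gripper in the left view. Descending.

>>> drive_tool(commands=[[[-11,-16,20],[0,0,0.004],40],[[-11,-16,55],[0,0,0.004],40],[[-11,-16,80],[0,0,0.004],40],[[-11,-16,89],[0,0,0.004],40],[[-11,-16,92],[0,0,0.004],40],[[-11,-16,94],[0,0,0.004],40],[[-11,-16,94],[0,0,0.004],40]])

```text
time: 19.12
position: [0.4805, 0.3298, -0.0197]
ee_rot: [0.929, -0.369, 0.0, -0.001]
contact_force: [-0.8, -0.1, -0.0]
opening: 0.0403
finger_force: 0.0
```

>>> drive_tool(commands=[[[0,0,0],[0,0,0],3],[[0,0,0],[0,0,0],3],[[0,0,0],[0,0,0],3],[[0,0,0],[0,0,0],3],[[0,0,0],[0,0,0],3],[[0,0,0],[0,0,0],3],[[0,0,0],[0,0,0],3]], newtons=12)

```text
time: 19.7
position: [0.4795, 0.3303, -0.0204]
ee_rot: [0.93, -0.368, 0.0, -0.0]
contact_force: [0.1, -0.1, 3.3]
opening: 0.0107
finger_force: 12.0
```

```bash
python3 g.py 477 334 60 -.064 489 -71 60 -.064
```

```text
[-4.4, -1.0, -80.4] [-0.001, -0.0, -0.69]
[281.7, 286.0, -80.6] [-0.001, -0.0, -0.69]
```

>>> drive_tool(commands=[[[0,0,-40],[0,0,0],3],[[0,0,-78],[0,0,0],3],[[143,144,-80],[0,0,-0.35],3],[[143,144,-80],[0,0,-0.35],3],[[143,144,-80],[0,0,-0.35],3],[[282,286,-80],[0,0,-0.69],3],[[282,286,-80],[0,0,-0.69],3],[[282,286,-80],[0,0,-0.69],3],[[282,286,-80],[0,0,-0.69],3],[[282,286,-80],[0,0,-0.69],3]])

```text
time: 20.53
position: [0.4872, -0.0041, 0.0592]
ee_rot: [0.999, -0.032, 0.0, -0.0]
contact_force: [1.1, -0.2, -0.1]
opening: 0.0106
finger_force: 12.0
```

>>> drive_tool(commands=[[[0,0,0],[0,0,0],3],[[0,0,0],[0,0,0],3]])

```text
time: 20.7
position: [0.4874, -0.0051, 0.0592]
ee_rot: [0.999, -0.035, 0.0, 0.0]
contact_force: [0.2, 1.0, 0.4]
opening: 0.0106
finger_force: 12.0
```

```bash
python3 g.py 491 -71 60 -.064
```

```text
[8.3, 65.5, -0.8] [0.001, -0.0, -0.006]
```

>>> drive_tool(commands=[[[4,35,0],[0,0,-0.006],3],[[8,65.5,0],[0,0,-0.006],3],[[8,65.5,0],[0,0,-0.006],3],[[8,65.5,0],[0,0,-0.006],3],[[8,65.5,0],[0,0,-0.006],3]])

```text
time: 21.12
position: [0.4914, -0.0661, 0.0589]
ee_rot: [1.0, -0.028, -0.0, -0.0]
contact_force: [0.4, 0.2, 0.0]
opening: 0.0107
finger_force: 12.0
```

```bash
python3 g.py 491 -71 -11 -.064;  python3 - <<'E'
from h import *
st=bot.state(); print(st["position"],st["finger_force"],st["opening"])
p,d=bot.capture("scene"); a=p[140:220,240:340,::-1]
q,d=bot.capture("top"); b=q[180:280,260:360,::-1]
cv2.imwrite("pics/s11.png",np.hstack([cv2.resize(x,(400,400),interpolation=cv2.INTER_CUBIC) for x in(a,b)]))
E
```

```text
[-0.1, 4.9, 69.9] [-0.001, 0.0, 0.007]
[ 0.4913928  -0.06612792  0.05889814] 12.000144546400406 0.010661781447980469
```

View pics/s11.png

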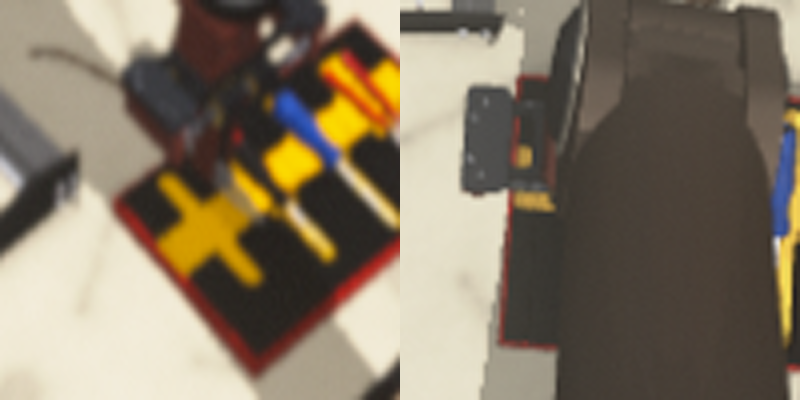

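The tweezers are held at (240,195) in the scene view, and the arm hides them from above. Lowering with the calculated offset.

>>> drive_tool(commands=[[[0,4.5,10],[0,0,0.006],3],[[0,4.5,35],[0,0,0.006],3],[[0,4.5,55],[0,0,0.006],3],[[0,4.5,65],[0,0,0.006],3],[[0,4.5,69],[0,0,0.006],3],[[0,4.5,69.5],[0,0,0.006],3],[[0,4.5,69.5],[0,0,0.006],26],[[0,4.5,69.5],[0,0,0.006],26],[[0,4.5,69.5],[0,0,0.006],26],[[0,4.5,69.5],[0,0,0.006],26]])

```text
time: 22.05
position: [0.4916, -0.0724, -0.0098]
ee_rot: [0.999, -0.032, 0.001, -0.0]
contact_force: [0.3, -0.6, -0.3]
opening: 0.0255
finger_force: 0.0
```

>>> drive_tool(commands=[[[0,0,-40],[0,0,0],26],[[0,0,-80],[0,0,0],26],[[0,0,-120],[0,0,0],26],[[-60,-300,-140],[0,0,0],26],[[-60,-300,-140],[0,0,0],26],[[-60,-300,-140],[0,0,0],26],[[-60,-300,-140],[0,0,0],26],[[-60,-300,-140],[0,0,0],26],[[-60,-300,-140],[0,0,0],26],[[-60,-300,-140],[0,0,0],26]])

```text
time: 22.88
position: [0.4519, 0.218, 0.1294]
ee_rot: [0.999, -0.032, 0.001, -0.0]
contact_force: [1.8, -0.4, -1.2]
opening: 0.0262
finger_force: 0.0
```

Run:
```python
from h import *
q,d=bot.capture("top"); b=q[195:280,285:397,::-1]
cv2.imwrite("pics/s12.png",cv2.resize(b,(784,595),interpolation=cv2.INTER_CUBIC)); np.save("topF.npy",d)
for k,z in dict(cutter=.009,tweezers=.009,blue_mid=.021,black_mid=.02).items():
  for r in bot.pinpoint("top",k)[:2]: print(k,r, world("top",r["point"],z).round(3))
```

```text
cutter {'point': [377.7, 235.7], 'score': 0.51} [ 0.464 -0.274  0.009]
cutter {'point': [329.1, 231.0], 'score': 0.4} [ 0.474 -0.137  0.009]
tweezers {'point': [306.7, 225.5], 'score': 0.44} [ 0.489 -0.073  0.009]
blue_mid {'point': [350.0, 239.6], 'score': 0.54} [ 0.451 -0.193  0.021]
blue_mid {'point': [333.5, 230.8], 'score': 0.5} [ 0.474 -0.147  0.021]
black_mid {'point': [332.4, 229.6], 'score': 0.53} [ 0.478 -0.144  0.02 ]
```

View pics/s12.png

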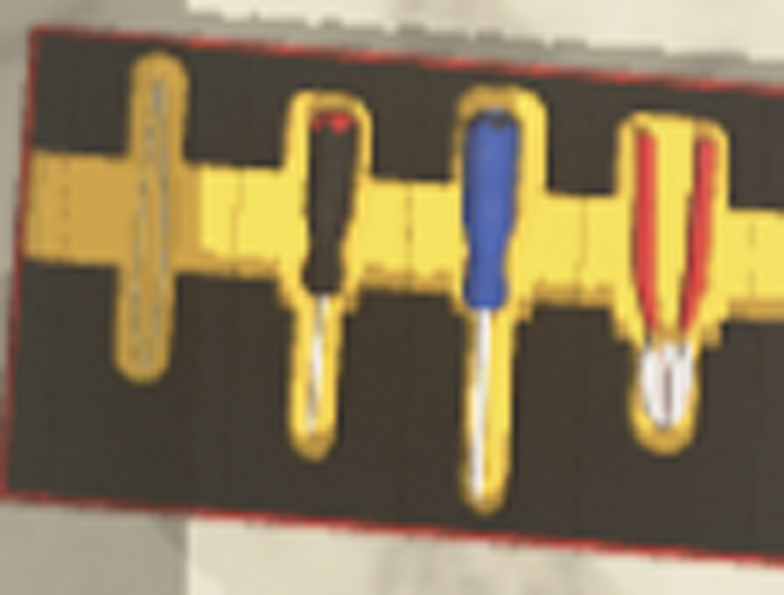

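All four tools lie in their own recesses: tweezers (150,225), black (330,200), blue (490,205), cutter (675,230). A quick height check will confirm they are flat on the floor.

All heights fit tools lying on the recess floor, and the arm is clear. Handing in.

```bash
python3 -c "
from bench import bot
print(bot.finish_job())"
```

```text
the job is handed in; nothing more can be done
None
```

I put all four tools in their own recesses, handles at the wide end, and handed the job in after about 23 s of robot time; the verdict was not shown, but the last picture and depth readings fit tools lying flat.

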